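# Set corn steaming in a spring-lid rice cooker and clip up the timer

## Robot

A 6-joint arm with a two-finger parallel gripper is mounted at the origin on the work surface. World frame = base frame: x ahead of the robot, y to its left, z up, the work surface at z = 0. Lengths are in mm, angles in rad, forces in N, time in s.
With the tool pointing down it reaches from about 300 to 775 mm from the base axis. Payload 14.6 kg.
Tool frame: the origin (TCP) lies on the centre line of the jaws, within the pads' length; the fingertips stand 22 mm ahead of it and the grasp point (between the pads) lies 3 mm ahead of it; z points along the fingers, y is the line along which they close (so a half turn about z gives the same grasp; the last joint's range is limited). The gripper opens to 94 mm and grips with 3 to 60 N. Pads are 16 mm wide; open, the fingers measure 119 mm over their backs; the gripper's body (75 mm by 177 mm) begins 78 mm behind the grasp point.
Start: joints at [1.087, 0.3, 1.521, -0, 1.321, -0.067], TCP at [222.656, 502.905, 227.446] pointing down, gripper open.
Joint ranges: [-3.03, 3.03], [-0.79, 2.21], [0.23, 2.52], [-1.04, 4.18], [0, 3.07], [-2.55, 2.55]. Speed limits (rad/s): [2.22, 2.22, 2.57, 3.14, 3.14, 3.14].

## Interface

Orientations are given as a unit quaternion [w, x, y, z].
In Python, from rig import ctrl gives the robot as it stands.
- The arm moves only by the shell command python3 nudge.py [OPENING], which reads ROWS from standard input. ROWS is a JSON list of rows, 1 to 8 of them, each an object with the fields dx, dy, dz (the shift in mm), twist (a turn about the tool's z in rad); a field left out counts as zero; each row is the pose to reach, as a shift and turn from the pose commanded when the command began, along the tool's axes at that moment; what a row does not reach only later rows make up. A row lasts 1/8 s, in which the tool goes at most 62.5 mm and 0.188 rad, less where a joint would pass 70% of its speed; a pose out of reach is approached as far as the arm can. OPENING is the opening from 0.0 (shut) to 1.0 (fully open), set as the command begins (- or left out keeps the last). The fingers move at their own pace and stop on an object; the grip force is fixed at half the most. Time passes only in rows, so rows that do not move let the fingers close. It prints the time, the measured TCP pose, the force, the opening and the grip force at its end. Input that does not fit is refused with a message, and nothing moves.
- ctrl.read_state(): the state, without advancing time (a new reading comes with each control period).
- ctrl.capture(name): name is "scene" or "top" or "wrist"; returns a dict with "color" (400x640x3 uint8, blue, green, red), "intrinsics" (3x3 intrinsics, pixels), "pose" (4x4, takes a point from camera to world coordinates). Camera axes: x right, y up, looking along -z (the intrinsics and any distortion apply to the point x, -y, -z); pixel columns grow to the right and rows downward; lengths in mm; the calibration is good to about 2 mm. A picture is of the moment at which its call begins. There is no depth.
- ctrl.sign_off(): hands the job in; it is judged then, once.
The state is a dict: "time": time; "qpos": joint angles; "qd": joint speeds; "joint_torque": joint torques, N m; "eef_pos": TCP position; "orientation": TCP orientation; "wrist_force": force on the tool from outside, world axes, zero at the start; "wrist_torque": the same for the moment, N m; "finger_gap": opening from 0.0 (shut) to 1.0 (fully open); "finger_force": force on a finger pad.
Only numpy, scipy, OpenCV 4.12 (cv2) and the standard library are available. Lean on these libraries where they do the work, as an engineer would, in place of code of your own. Each camera call takes 0.05 s, during which the arm holds its last target. There are 200 camera calls.

## Task

Get the corn steaming: press the red push bar on the rice cooker's lid and steady the sprung lid all the way up to fully open, without ever letting it fly, put every piece of corn from the prep tray into the steam tray, bring the lid down gently until it latches, and only then press the green cook key all the way in. Also clip the kitchen timer onto the free front upright of the dish rack (the corner post nearest the cooker), upright and hanging clear of the worktop and drip tray. Leave the snack container, bento box, rice paddle and whisk where they are.

Things in the scene. Friction and masses are not known exactly. Their poses are not given: they have to be found in the camera images.
- cooker: cream square rice cooker, fixed, 205 (x) x 230 mm (y), rim 150 mm high, 180 mm to the top of the shut lid. Origin: centre of its underside; x points to its back (hinge side), -x to its front, z up. Inside is a square steam tray, 161 (x) x 186 mm (y) between the walls, floor 90 mm above the worktop, so the rim stands 60 mm above that floor; walls 22 mm thick.
- tray (a point): centre of the steam tray's floor, axes as the cooker's; hidden under the shut lid
- lid (a joint): lid angle: 0 fully down, 0.008 latched, 1.62 rad fully open (stop). A spring drives it open: 3.3 N at the push bar when shut, about 2 N half open; it stays open by itself. Let go, it flies up at over 4 rad/s (over 3 counts as flying). Shutting takes 4 to 5 N at lid_middle, 1 to 4 N more over the latch's snap, between 0.06 and 0.01 rad; unlatched, it springs open again.
- lid_hinge (a point): on the lid's hinge line, mid-width, at (92.5, 0, 155) mm in the cooker's frame; the hinge runs along the cooker's y. Axes turn with the lid. The lid: 28 mm thick, 226 mm wide, from 7 mm behind the hinge line to 190 mm in front; shut, its flat top is 25 mm above the hinge line. Open, its edge is 345 mm above the worktop; a hook juts 28 mm from its underside near that edge, mid-width.
- lid_middle (a point): on the lid's top face, 120 mm in front of the hinge line, mid-width: plain flat lid behind the push bar. Press here to shut the lid: the latch does not engage while the push bar is held down. Moves with the lid
- catch (a joint): swing of the red push bar: 0 at rest, 0.32 rad fully pressed; the latch lets go at about 0.15 to 0.25. It needs 1 to 2 N, less than the lid's own lift, so a finger pressing down firmly (5 N) holds the freed lid shut under it, and the lid then follows the finger up as it rises.
- catch_top (a point): top of the red push bar on the lid's front: a rounded bar 24 mm wide (front to back) and 60 mm long along the cooker's y, standing 11 mm proud of the lid top, its middle 155 mm in front of the hinge line; press it straight down about 8 mm
- cook_key (a joint): travel of the green round cook key on the lid top: 0 at rest, 0.004 m fully in; 1.2 to 3.6 N, springs back
- cook_key_top (a point): centre of the top of the cook key, 24 mm diameter, 6 mm proud of the lid top, 140 mm in front of the hinge line and 75 mm to the cooker's -y side
- prep_tray: shallow steel prep tray fixed on the worktop, 260 x 230 mm, floor 4 mm and rim 18 mm above the worktop, origin at the centre of its underside
- corn1: a piece of yellow corn cob, 42 mm across (eight flat sides) and 50 mm long, 90 g, lying on the prep tray; origin at its centre, x along the cob. Two to four pieces are present
- corn2: a piece of yellow corn cob, 42 mm across (eight flat sides) and 50 mm long, 90 g, lying on the prep tray; origin at its centre, x along the cob. Two to four pieces are present
- corn3: a piece of yellow corn cob, 42 mm across (eight flat sides) and 50 mm long, 90 g, lying on the prep tray; origin at its centre, x along the cob. Two to four pieces are present
- corn4: a piece of yellow corn cob, 42 mm across (eight flat sides) and 50 mm long, 90 g, lying on the prep tray; origin at its centre, x along the cob. Two to four pieces are present
- timer: teal clip-on timer standing on its long edge: case 76 (x) x 20 (y) x 28 mm high, 75 g, orange spring clip along its back. Origin: underside, mid-length, in the plane of the case's back face; the case spans y -20 to 0 mm, the clip's lever lies at y above 0, its jaws at the +x end, its tail at the -x end. Pinch case and tail together to open the jaws.
- timer_lever (a joint): opening of the timer's clip: 0 shut, 0.45 rad fully open (stop), about 0.16 on the rack's upright. The lever pivots 10 mm behind the case's back at mid-length, is 27 mm high, reaches 36 mm each way. At the pinch point case and tail measure 39 mm shut, 28 mm fully squeezed (about 11 N); the jaws then gape 15 mm.
- timer_grip (a point): where to pinch the timer: 24 mm from mid-length towards the tail (-x), 18 mm above its underside, in the plane of the case's back face; axes as the timer's
- timer_jaws (a point): where a post sits in the jaws: 28 mm from mid-length towards +x, 4 mm behind the case's back face, 14 mm above the underside; axes as the timer's
- rack: steel dish rack with a grey drip tray, fixed, 270 x 310 mm, with two plates and a cup; origin at the foot of its free front upright (the rack spreads 255 mm to the back, x, and 295 mm to the right, -y, of it). Corner posts stand 112 mm high; the thin side rails run back from them at 103 mm height.
- upright (a point): on the axis of the rack's free front corner post (front left corner, nearest the cooker), 60 mm above the worktop: a round steel post of 8 mm diameter, clear from the drip tray (8 mm high) up to 100 mm. Axes as the rack's; open to the rack's front (-x).
- snack_pot: pink plastic snack container with twist cap, 83 mm diameter, 100 mm high; leave alone
- bento: glass bento box with blue locking lid, 104 x 154 x 64 mm; leave alone
- paddle: wooden rice paddle lying flat, 235 mm long, 8 mm thick; leave alone
- whisk: steel whisk lying on its side, 265 mm long, 52 mm across; leave alone

How it is judged:
By the outcome, as a careful person would: the job done as asked, in the order asked, and still so for the second after the job is handed in, with the robot touching nothing.
Of corn1, corn2, corn3, corn4 only 2 to 4 are there at a start; the rules pass over those that are not, and their reading is None.
At some moment in a run one of corn1, corn2, corn3, corn4, timer may be knocked a few centimetres aside while the robot is not near it.
It also fails if it takes over 210 s, if anything falls off the work surface, if the arm or the gripper's body presses on something with over 40 N, if the wrist force passes 120 N, or if a joint passes its speed limit or range.

## Working session

There is one attempt and no reset: what is moved stays moved. The work goes in short steps, Python scripts to look and compute and a shell command to move; the robot and the scene stay as the last step left them, time stands still between calls to the robot, and variables do not carry over. Pictures are saved under pics/ and viewed, at most 14 in all, crops included, and the job is handed in when it is done.

```bash
ls; mkdir -p pics; python3 - <<'E'
from rig import ctrl
import cv2
s=ctrl.read_state(); print(s)
for n in ("scene","top"):
    c=ctrl.capture(n); cv2.imwrite(f"pics/{n}0.png",c["color"]); print(c["intrinsics"],c["pose"], [k for k in c])
E
```

```text
nudge.py
pics
rig.py
{'time': 0.0, 'qpos': array([ 1.08740477e+00,  3.00505668e-01,  1.52159004e+00,  5.82535618e-06,
        1.32069996e+00, -6.65817026e-02]), 'qd': array([ 1.30623571e-04, -1.73180129e-04,  4.73967658e-05, -1.25626837e-03,
        1.83985186e-04, -2.34554456e-03]), 'joint_torque': array([ 6.63431565e-04, -5.31815815e+01, -3.52724719e+01,  7.09097763e-02,
        2.45465885e-02, -1.37201005e-04]), 'eef_pos': array([222.54495739, 502.70140883, 226.86356341]), 'orientation': array([-1.66046354e-04,  2.06900274e-01,  9.78361853e-01, -5.78145396e-04]), 'wrist_force': array([ 0.61050832,  0.24407792, -0.02478663]), 'wrist_torque': array([-8.08438979e-05,  4.71271955e-03, -2.09079734e-02]), 'finger_force': 0.0, 'finger_gap': 0.9965732640101356}
[[430.78072579   0.         323.33073396]
 [  0.         430.78072579 196.03584438]
 [  0.           0.           1.        ]] [[-2.24395538e-01 -5.77273423e-01  7.85112755e-01  1.30514483e+03]
 [ 9.74334886e-01 -1.47652133e-01  1.69912853e-01  2.10904413e+02]
 [ 1.78373990e-02  8.03090433e-01  5.95590114e-01  7.10522964e+02]
 [ 0.00000000e+00  0.00000000e+00  0.00000000e+00  1.00000000e+00]] ['color', 'intrinsics', 'pose']
[[433.79133132   0.         320.57366873]
 [  0.         433.79133132 201.73598385]
 [  0.           0.           1.        ]] [[ 1.80221303e-02  9.96310974e-01 -8.39025991e-02  4.55460113e+02]
 [-9.99630851e-01  1.62484417e-02 -2.17749704e-02  2.46659304e+01]
 [-2.03313555e-02  8.42640579e-02  9.96236018e-01  1.25803063e+03]
 [ 0.00000000e+00  0.00000000e+00  0.00000000e+00  1.00000000e+00]] ['color', 'intrinsics', 'pose']
```
View pics/top0.png

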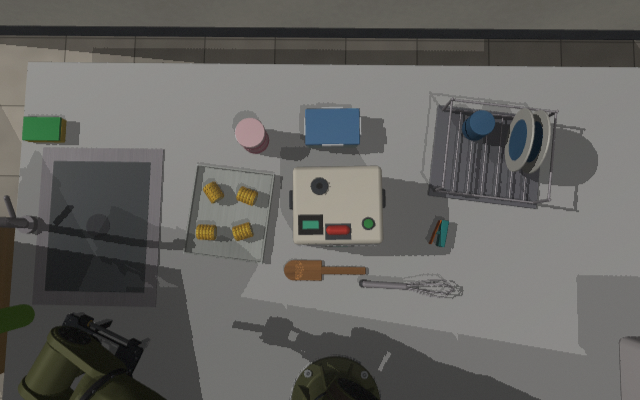

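View pics/scene0.png

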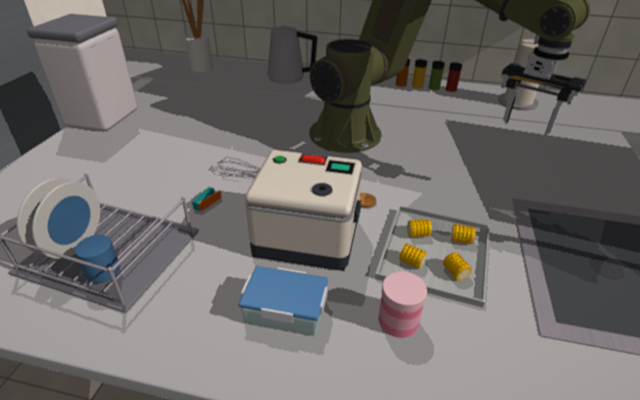

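The top view shows four corn pieces at about (213,192), (247,196), (206,232) and (243,232), the red bar at (337,230), the green key at (368,223), the timer at (439,233) and the rack's front-left foot near (432,195).

```bash
cat > h.py <<'E'
import numpy as np, cv2
from rig import ctrl
from scipy.spatial.transform import Rotation as R
def ray(c,u,v,z):
    K,P=c["intrinsics"],c["pose"]
    d=np.array([(u-K[0,2])/K[0,0],-(v-K[1,2])/K[1,1],-1.]); d=P[:3,:3]@d; o=P[:3,3]
    return o+d*(z-o[2])/d[2]
def proj(c,p):
    K,P=c["intrinsics"],c["pose"]; q=P[:3,:3].T@(np.asarray(p,float)-P[:3,3])
    return np.array([K[0,2]+K[0,0]*q[0]/-q[2],K[1,2]+K[1,1]*q[1]/q[2]])
def blobs(c,lo,hi,amin=15):
    m=cv2.inRange(cv2.cvtColor(c["color"],cv2.COLOR_BGR2HSV),np.array(lo),np.array(hi))
    m=cv2.morphologyEx(m,cv2.MORPH_CLOSE,np.ones((3,3)))
    n,l,st,ce=cv2.connectedComponentsWithStats(m)
    out=[]
    for i in range(1,n):
        if st[i,4]>=amin:
            pts=np.argwhere(l==i)[:,::-1].astype(np.float32)
            out.append((ce[i],st[i,4],pts))
    return out
def tool():
    s=ctrl.read_state(); q=s["orientation"]; return s["eef_pos"],R.from_quat([q[1],q[2],q[3],q[0]]).as_matrix()
def axis(c,pts,z):
    w=np.array([ray(c,*p,z)[:2] for p in pts]); m=w.mean(0); e,v=np.linalg.eigh(np.cov((w-m).T))
    return m,np.sqrt(e[::-1])*np.sqrt(12),np.arctan2(v[1,1],v[0,1])
def togo(p,yaw=None):
    """delta in tool axes to world p; yaw = world angle of jaw line (tool y)"""
    e,M=tool(); d=M.T@(np.asarray(p,float)-e); a=np.arctan2(M[1,1],M[0,1]); r=0
    if yaw is not None: r=-((yaw-a+np.pi/2)%np.pi-np.pi/2)
    return np.round(d,1),round(r,3)
E
python3 - <<'E'
from h import *
c=ctrl.capture("top"); im=c["color"]
for nm,lo,hi,z in (("corn",(15,120,80),(32,255,255),25),("red",(0,180,80),(6,255,255),185),("green",(50,80,30),(80,255,255),186),("teal",(80,100,50),(95,255,255),28),("orange",(3,120,80),(14,255,255),27)):
    for ce,a,p in blobs(c,lo,hi,8):
        if ce[0]>170 and ce[1]<300: m,e,t=axis(c,p,z); print(nm,ce.round(1),a,m.round(1),e.round(1),round(t,2))
for u,v in ((191,165),(274,173),(265,262),(187,253)): print("tray",ray(c,u,v,18).round())
for u,v in ((294,168),(381,167),(382,242),(294,243)): print("lid",ray(c,u,v,180).round())
print("post",ray(c,430,194,8).round())
cv2.imwrite("pics/crop1.png",cv2.resize(im[80:260,280:480],None,fx=4,fy=3.3,interpolation=cv2.INTER_CUBIC)[:, :])
print(tool())
E
```

```text
corn [212.3 191.7] 248 [583.2 363.2] [52.1 39.8] -2.46
corn [246.1 195.6] 257 [573.5 265.6] [51.7 41.1] 1.18
corn [241.7 231.4] 255 [470.8 274.8] [51.2 40.4] 1.81
corn [204.9 231.9] 260 [467.7 379.9] [51.3 41.2] 1.5
corn [299.7 270.6] 20 [363.6 106.9] [20.3 10.9] 2.42
corn [297.9 278.1] 13 [342.7 111.5] [17.6  7.3] 1.53
red [336.  229.6] 62 [477.5   8.9] [56.1 11.6] 1.57
green [368.  223.1] 70 [494.9 -69.8] [20.6 19.9] 3.03
green [310.  224.1] 152 [489.9  73.3] [41.8 22.1] 1.6
teal [442.8 232.7] 189 [ 477.2 -293.9] [73.5 21. ] 2.98
orange [435.9 230.6] 28 [ 482.8 -274.9] [76.3  3.5] 2.74
orange [340.  233.7] 12 [469.4  -5. ] [27.1  6.3] 1.61
orange [315.3 270. ] 951 [366.3  62.9] [203.4  44.3] 1.59
tray [661. 431.  18.]
tray [641. 188.  18.]
tray [385. 207.  18.]
tray [407. 431.  18.]
lid [630. 117. 180.]
lid [ 636. -102.  180.]
lid [ 449. -105.  180.]
lid [443. 112. 180.]
post [ 588. -263.    8.]
(array([222.56881389, 502.75819688, 227.02217825]), array([[-9.14393608e-01,  4.04826080e-01, -4.18033977e-04],
       [ 4.04826291e-01,  9.14393281e-01, -7.75631735e-04],
       [ 6.82515051e-05, -8.78463845e-04, -9.99999612e-01]]))
```

View pics/crop1.png

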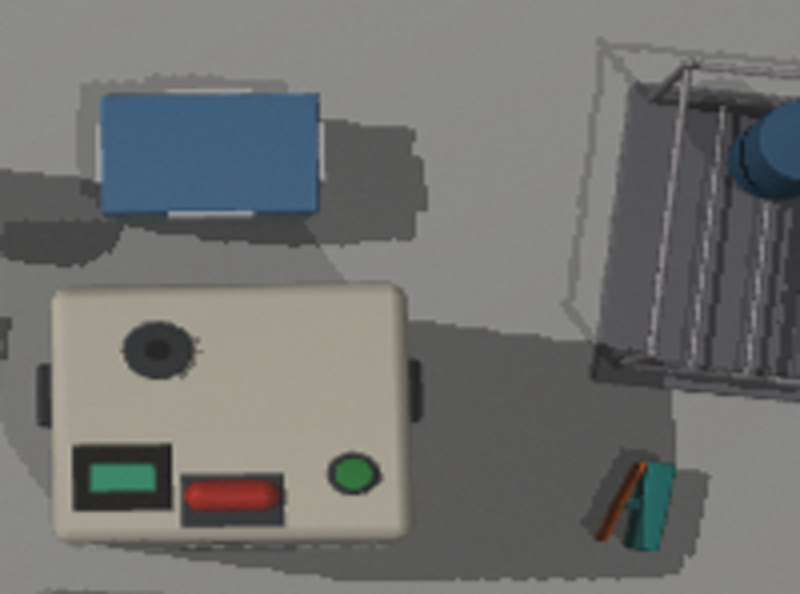

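The crop shows the clip open towards -y in the image's left (lever tail at (598,540), jaws at (645,463)): the timer's +x points ahead, its lever to the left. The timer goes first; I'll go above it with the wrist camera.

```bash
python3 - <<'E'
from h import *
c=ctrl.capture("wrist"); e,M=tool(); P=c["pose"]
print("cam in tool",M.T@(P[:3,3]-e),"\n",(M.T@P[:3,:3]).round(2), c["intrinsics"][0,0])
print(togo((470,-260,330),1.41))
E
```

```text
cam in tool [  71.70295921   -0.56623765 -157.29029376] 
 [[ 0.    0.97  0.25]
 [ 1.    0.   -0.  ]
 [-0.    0.25 -0.97]] 306.61723593060276
(array([-535. , -597.4, -102.5]), np.float64(-0.256))
```

```bash
echo '[{"dz":-50},{"dx":-35,"dy":-40,"dz":-100},{"dx":-75,"dy":-84,"dz":-102},{"dx":-115,"dy":-128,"dz":-102},{"dx":-155,"dy":-172,"dz":-102},{"dx":-195,"dy":-218,"dz":-102},{"dx":-235,"dy":-262,"dz":-102},{"dx":-267,"dy":-298,"dz":-102}]' | python3 nudge.py && echo '[{"dx":-40,"dy":-44},{"dx":-80,"dy":-88},{"dx":-120,"dy":-132},{"dx":-160,"dy":-176,"twist":-0.1},{"dx":-200,"dy":-220,"twist":-0.2},{"dx":-240,"dy":-264,"twist":-0.256},{"dx":-268,"dy":-299,"twist":-0.256},{"dx":-268,"dy":-299,"twist":-0.256}]' | python3 nudge.py
python3 - <<'E'
from h import *
c=ctrl.capture("wrist"); cv2.imwrite("pics/w1.png",c["color"])
print(tool()[0],proj(c,(477,-290,28)),proj(c,(588,-270,60)))
E
```

```text
time: 1.2
eef_pos: [346.3, 120.3, 329.6]
orientation: [0.0, 0.207, 0.978, 0.0]
wrist_force: [1.6, 1.0, 0.1]
finger_gap: 0.998
finger_force: 0.0
time: 2.2
eef_pos: [470.1, -261.8, 328.2]
orientation: [-0.001, 0.082, 0.997, 0.0]
wrist_force: [0.2, 0.6, 0.2]
finger_gap: 1.001
finger_force: 0.0
[ 470.00729366 -260.3337598   328.59275667] [302.72753242 177.66216237] [327.81022065 251.47543028]
```

View pics/w1.png

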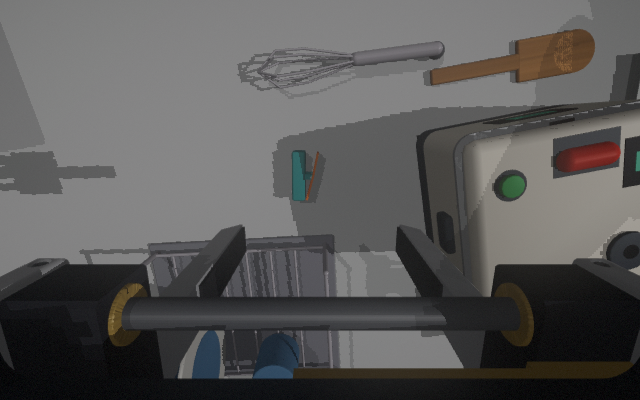

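The picture (down is +x, right is +y) shows the timer at (299,175) with its tail near (318,152), and the rack's front-left corner near (332,240). I'll zoom in for precise edges.

```bash
python3 - <<'E'
from h import *
c=ctrl.capture("wrist"); im=c["color"]
cv2.imwrite("pics/w1c.png",cv2.resize(im[140:260,270:390],None,fx=5,fy=5,interpolation=cv2.INTER_CUBIC))
for nm,lo,hi,z in (("teal",(80,100,40),(98,255,255),20),("orange",(3,100,50),(16,255,255),20)):
    for ce,a,p in blobs(c,lo,hi,8):
        if ce[0]<400: m,e,t=axis(c,p,28);print(nm,ce.round(1),a,m.round(1),e.round(1),round(t,3),"box",p.min(0),p.max(0))
t=ctrl.capture("top")
cv2.imwrite("pics/t1c.png",cv2.resize(t["color"][150:260,400:500],None,fx=5,fy=5,interpolation=cv2.INTER_CUBIC))
E
```

```text
teal [296.9 177.4] 508 [ 475.6 -297.3] [71.8 16.7] 3.008 box [291. 152.] [303. 200.]
teal [306.6 176.4] 17 [ 476.3 -282.4] [7.  5.9] 1.992 box [305. 175.] [309. 178.]
orange [311.3 176.1] 102 [ 477.1 -275.5] [76.1  3.4] 2.741 box [305. 152.] [317. 199.]
```

View pics/w1c.png

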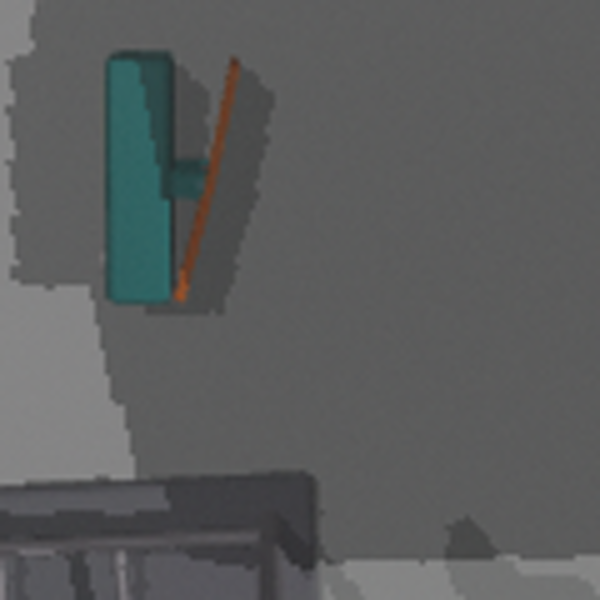

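```bash
python3 - <<'E'
from h import *
c=ctrl.capture("wrist")
w=[ray(c,270+x/5,140+y/5,28)[:2].round(1) for x,y in ((107,62),(172,62),(171,301),(107,301))]
print(w)
cen=np.mean(w,0); ax=(w[2]+w[3]-w[0]-w[1]); yaw=np.arctan2(ax[1],ax[0]); u=np.array([np.cos(yaw),np.sin(yaw)]); n=np.array([-u[1],u[0]])
print(cen,yaw,np.hypot(*ax)/2,np.hypot(*(w[1]-w[0])))
g=cen+10*n-24*u; print("grip",g, togo((*g,21),yaw+np.pi/2))
E
```

```text
[array([ 437.6, -297.5]), array([ 440.6, -278.4]), array([ 512.9, -291.4]), array([ 509.8, -310.9])]
[ 475.225 -294.55 ] -0.18070596259517963 73.44591547526656 19.334166648707694
grip [ 453.41303143 -280.39945135] (array([ 13.1, -24.1, 308.7]), np.float64(0.021))
```

View pics/t1c.png

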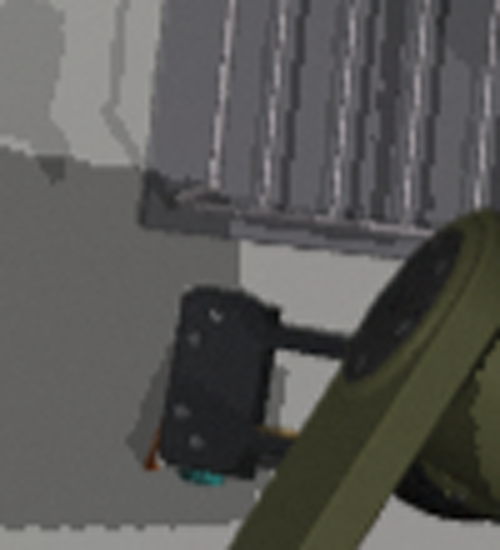

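```bash
echo '[{"dx":13,"dy":-24,"dz":40,"twist":0.02},{"dx":13,"dy":-24,"dz":100,"twist":0.02},{"dx":13,"dy":-24,"dz":160,"twist":0.02},{"dx":13,"dy":-24,"dz":220,"twist":0.02},{"dx":13,"dy":-24,"dz":270,"twist":0.02},{"dx":13,"dy":-24,"dz":295,"twist":0.02},{"dx":13,"dy":-24,"dz":302,"twist":0.02},{"dx":13,"dy":-24,"dz":302,"twist":0.02}]' | python3 nudge.py && echo '[{},{},{},{},{},{}]' | python3 nudge.py 0
python3 - <<'E'
from h import *
c=ctrl.capture("wrist"); cv2.imwrite("pics/w2.png",c["color"])
print(tool()[0],ctrl.read_state()["qpos"].round(2))
E
```

```text
time: 3.4
eef_pos: [453.9, -281.0, 28.3]
orientation: [0.0, 0.09, 0.996, -0.0]
wrist_force: [1.1, -0.1, 0.1]
finger_gap: 1.0
finger_force: 0.0
time: 4.15
eef_pos: [453.5, -281.2, 27.5]
orientation: [-0.0, 0.09, 0.996, -0.0]
wrist_force: [-0.1, -0.4, -1.1]
finger_gap: 0.4
finger_force: 4.9
[ 453.49558318 -281.22641384   27.4281881 ] [-0.62  0.52  1.73 -0.    0.89 -2.01]
```

View pics/w2.png

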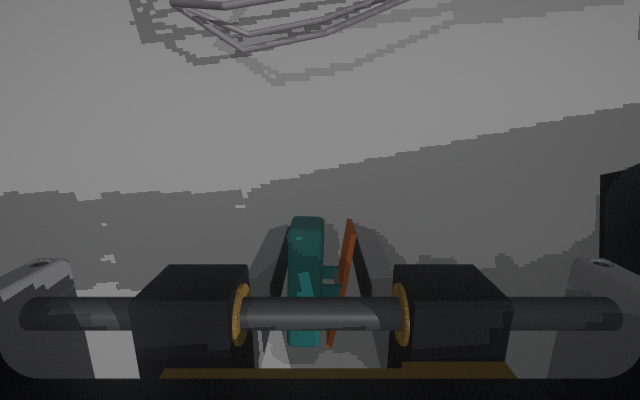

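The timer sits between the fingers (case at x≈305, lever at x≈345), and the fingers are just starting to squeeze. I'll keep closing, then lift.

```bash
echo '[{},{},{},{}]' | python3 nudge.py 0 && echo '[{"dz":-20},{"dz":-60},{"dx":-40,"dz":-92},{"dx":-80,"dz":-92},{"dx":-80,"dz":-92}]' | python3 nudge.py 
python3 - <<'E'
from h import *
c=ctrl.capture("wrist"); cv2.imwrite("pics/w3.png",c["color"])
print(tool()[0])
t=ctrl.capture("top")
for z in (0,8): print(ray(t,428.6,195,z))
E
```

```text
time: 4.7
eef_pos: [453.5, -281.2, 27.4]
orientation: [0.0, 0.09, 0.996, -0.0]
wrist_force: [-0.3, -0.8, 1.3]
finger_gap: 0.298
finger_force: 29.7
time: 5.32
eef_pos: [533.6, -295.4, 119.0]
orientation: [0.0, 0.09, 0.996, 0.0]
wrist_force: [-1.1, -0.6, -0.6]
finger_gap: 0.299
finger_force: 29.7
[ 532.33295041 -295.2284816   118.66506592]
[ 586.12228761 -260.79537003    0.        ]
[ 585.29138781 -258.98008004    8.        ]
```

View pics/w3.png

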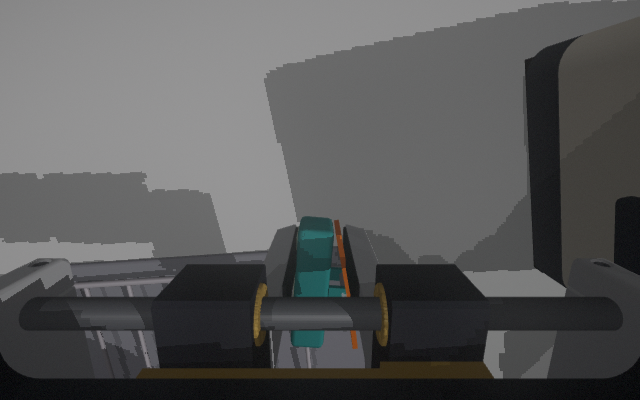

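The clip is squeezed open in the fingers (lever at (345,270), jaw gap at (340,345)), held square. To locate the post I'll step back and take two views from either side, shown as one mosaic.

```bash
echo '[{"dx":50,"dz":-20},{"dx":80,"dz":-80},{"dx":80,"dz":-140},{"dx":80,"dy":30,"dz":-200},{"dx":80,"dy":-10,"dz":-210},{"dx":80,"dy":-60,"dz":-210},{"dx":80,"dy":-60,"dz":-210}]' | python3 nudge.py >/dev/null
cat > pv.py <<'E'
import sys,pickle
from h import *
c=ctrl.capture("wrist"); e,M=tool(); p=proj(c,(594,-270,55)).round().astype(int); u,v=p[0]-45,p[1]-50
pickle.dump((c,u,v),open(f"pv{sys.argv[1]}.pkl","wb")); print(e,p)
E
python3 pv.py a
echo '[{"dy":55},{"dy":110},{"dy":165},{"dy":165}]' | python3 nudge.py >/dev/null; python3 pv.py b
python3 - <<'E'
import pickle,cv2,numpy as np
L=[]
for k in "ab":
    c,u,v=pickle.load(open(f"pv{k}.pkl","rb")); L.append(cv2.resize(c["color"][v:v+85,u:u+90],(396,374),interpolation=cv2.INTER_CUBIC)); print(k,u,v)
cv2.imwrite("pics/m1.png",np.hstack(L))
E
```

```text
[ 441.5711725  -340.88775988  328.7516604 ] [385 262]
[ 472.17651364 -175.96264745  329.64296313] [273 261]
a 340 212
b 228 211
```

View pics/m1.png

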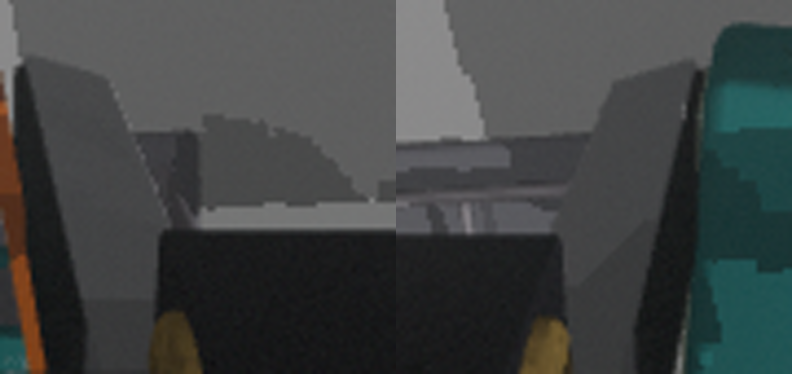

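The left view only shows the tray corner at about px (385,242), with the gripper covering the post. I'll move the camera further over the rack.

```bash
echo '[{"dx":-55},{"dx":-70,"dy":15},{"dx":-70,"dy":15}]' | python3 nudge.py >/dev/null; python3 pv.py b
echo '[{"dy":-60},{"dx":-10,"dy":-120},{"dx":-25,"dy":-180},{"dx":-35,"dy":-200},{"dx":-35,"dy":-200}]' | python3 nudge.py >/dev/null; python3 pv.py a
python3 - <<'E'
import pickle,cv2,numpy as np
L=[]
for k in "ab":
    c,u,v=pickle.load(open(f"pv{k}.pkl","rb")); L.append(cv2.resize(c["color"][v:v+100,u:u+90],(396,440),interpolation=cv2.INTER_CUBIC)); print(k,u,v)
cv2.imwrite("pics/m2.png",np.hstack(L))
E
```

```text
[ 543.539523   -176.15990265  328.90108107] [264 217]
[ 541.47388177 -379.17682745  329.3422292 ] [402 195]
a 357 145
b 219 167
```

View pics/m2.png

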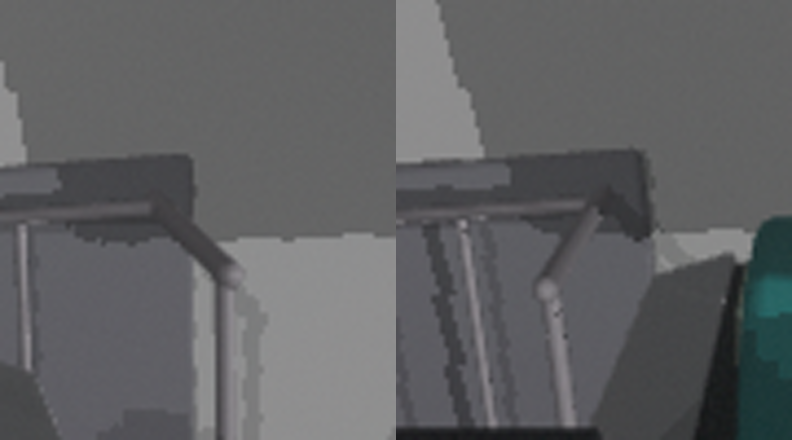

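Both views now show the post clearly: in a its top is at crop (231,272) and foot (160,203), in b top (150,287) and foot (204,203). I'll triangulate.

```bash
python3 - <<'E'
import pickle
from h import *
from scipy.optimize import least_squares
C={k:pickle.load(open(f"pv{k}.pkl","rb")) for k in "ab"}
def px(k,x,y): c,u,v=C[k]; return u+x/4.4,v+y/4.4
ob={"top":((231,272),(150,287)),"foot":((160,203),(204,203))}
for n,(a,b) in ob.items():
    A,B=px("a",*a),px("b",*b)
    f=lambda p:np.r_[proj(C["a"][0],p)-A,proj(C["b"][0],p)-B]
    r=least_squares(f,[594,-270,50]); print(n,r.x.round(1),r.fun.round(2))
    for z in ((108,112) if n=="top" else (8,15)): print(z,ray(C["a"][0],*A,z).round(1),ray(C["b"][0],*B,z).round(1))
# tray corner, yaw
for k,p in (("a",((191,155),(0,167))),("b",((244,151),(0,165)))):
    q=[ray(C[k][0],*px(k,*i),8)[:2] for i in p]; d=q[0]-q[1]; print(q,"rack yaw",np.arctan2(-d[0],d[1]).round(3))
# side rail direction a: (228,290)->(230,438) at z103
q=[ray(C["a"][0],*px("a",*i),103)[:2] for i in ((228,300),(230,438))]; d=q[1]-q[0]; print("rail yaw",np.arctan2(d[1],d[0]))
E
```

```text
top [ 596.3 -274.9  108.6] [ 0.  0. -0. -0.]
108 [ 596.5 -274.7  108. ] [ 596.5 -275.1  108. ]
112 [ 595.2 -275.7  112. ] [ 595.2 -273.9  112. ]
foot [ 597.  -274.7   18.7] [ 0.07  0.43 -0.07 -0.43]
8 [ 599.2 -272.6    8. ] [ 600.5 -277.3    8. ]
15 [ 597.3 -274.    15. ] [ 598.7 -275.6   15. ]
[array([ 583.56182914, -259.38184626]), array([ 575.35494407, -327.74661164])] rack yaw -0.119
[array([ 583.76706453, -258.43339089]), array([ 572.87222824, -347.68489384])] rack yaw -0.121
rail yaw -0.09869440089013229
```

```bash
python3 - <<'E'
from h import *
print(togo((483.7,-274.4,73.4),1.461),togo((543.3,-281,73.4)))
E
```

```text
(array([ 75.7,  92.5, 256. ]), np.float64(-0.072)) (array([ 15.9,  96.8, 256. ]), 0)
```

```bash
echo '[{"dx":40,"dy":46,"twist":-0.04},{"dx":76,"dy":92,"twist":-0.07},{"dx":76,"dy":92,"dz":60,"twist":-0.07},{"dx":76,"dy":92,"dz":120,"twist":-0.07},{"dx":76,"dy":92,"dz":180,"twist":-0.07},{"dx":76,"dy":92,"dz":235,"twist":-0.07},{"dx":76,"dy":92,"dz":256,"twist":-0.07},{"dx":76,"dy":92,"dz":256,"twist":-0.07}]' | python3 nudge.py && python3 - <<'E'
from h import *
p,r=togo((543.3,-281,73.4),1.461); print(p,r)
t=ctrl.capture("wrist"); cv2.imwrite("pics/w4.png",t["color"][180:400,160:480])
E
```

```text
time: 9.0
eef_pos: [483.3, -273.3, 73.0]
orientation: [-0.001, 0.055, 0.998, 0.0]
wrist_force: [-0.0, -0.6, 0.4]
finger_gap: 0.293
finger_force: 29.7
[-60.4  -1.1  -0.5] -0.0
```

```bash
echo '[{"dx":-20,"dy":-1},{"dx":-35,"dy":-1},{"dx":-45,"dy":-1},{"dx":-52,"dy":-1},{"dx":-58,"dy":-1},{"dx":-60,"dy":-1},{"dx":-60,"dy":-1}]' | python3 nudge.py && python3 - <<'E'
from h import *
print(togo((543.3,-281,73.4),1.461))
t=ctrl.capture("wrist"); a=t["color"][200:400,200:440]
s=ctrl.capture("scene"); q=proj(s,(596,-275,60)).astype(int); b=s["color"][q[1]-60:q[1]+60,q[0]-72:q[0]+72]
cv2.imwrite("pics/m3.png",np.hstack([cv2.resize(x,(390,325),interpolation=cv2.INTER_CUBIC) for x in (a,b)]))
E
```

```text
time: 9.93
eef_pos: [543.6, -282.2, 73.4]
orientation: [-0.0, 0.055, 0.998, 0.0]
wrist_force: [-0.0, 0.0, -0.3]
finger_gap: 0.298
finger_force: 29.7
(array([0.5, 1.2, 0. ]), np.float64(-0.001))
```

View pics/m3.png

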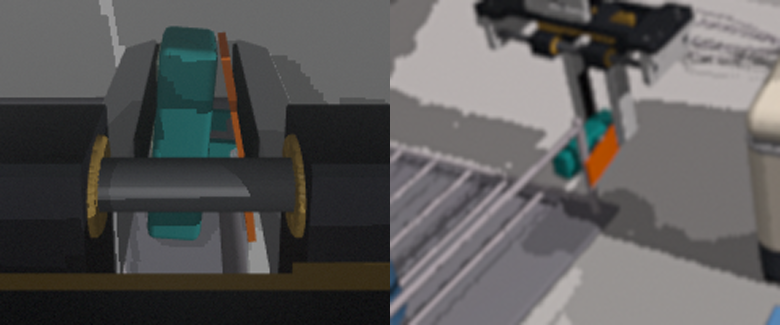

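The left view shows the post at (235,240), between case and lever; the scene view agrees. Release, then rise.

```bash
echo '[{},{},{},{},{},{}]' | python3 nudge.py 0.7 && echo '[{"dz":-30},{"dz":-90},{"dz":-150},{"dz":-210},{"dx":40,"dz":-257},{"dx":80,"dy":20,"dz":-257},{"dx":80,"dy":40,"dz":-257}]' | python3 nudge.py && python3 - <<'E'
from h import *
print(tool()[0])
t=ctrl.capture("wrist"); q=proj(t,(550,-275,60)).astype(int);print(q); a=t["color"][120:280,220:412]
s=ctrl.capture("scene"); q=proj(s,(596,-275,60)).astype(int); b=s["color"][q[1]-60:q[1]+60,q[0]-72:q[0]+72]
cv2.imwrite("pics/m4.png",np.hstack([cv2.resize(x,(390,325),interpolation=cv2.INTER_CUBIC) for x in (a,b)]))
c=ctrl.capture("top")
for ce,a,p in blobs(c,(80,100,50),(95,255,255),8):
    if ce[0]>170 and ce[1]<300: m,e,r=axis(c,p,74); print("teal",ce.round(1),a,m.round(1),e.round(1),round(r,2))
E
```

```text
time: 10.78
eef_pos: [543.7, -282.2, 73.5]
orientation: [0.0, 0.055, 0.998, -0.0]
wrist_force: [-0.2, -0.1, -0.2]
finger_gap: 0.7
finger_force: 0.0
time: 11.65
eef_pos: [467.2, -233.1, 331.5]
orientation: [0.001, 0.056, 0.998, -0.0]
wrist_force: [-0.7, -0.7, -0.3]
finger_gap: 0.7
finger_force: 0.0
[ 467.15833728 -233.0853037   331.48425479]
[298 230]
teal [443.6 198.9] 203 [ 568.4 -284.6] [70. 22.] 3.09
```

View pics/m4.png

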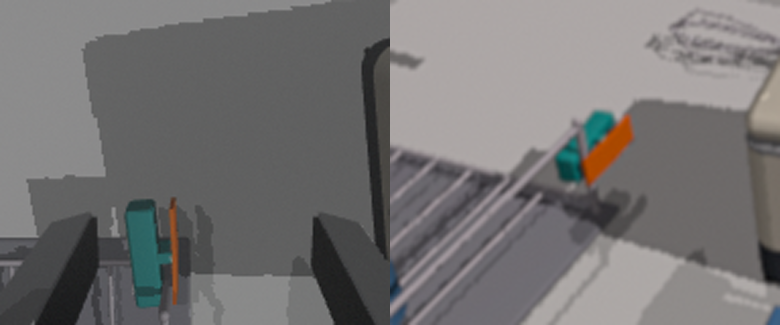

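The timer hangs upright on the post (left view (145,255), right view (595,150)), clear of the surface. Now the cooker: measure bar and key with the wrist camera.

```bash
python3 - <<'E'
from h import *
print(togo((430,5,330),1.6))
E
echo '[{"dx":5,"dy":60},{"dx":10,"dy":120,"twist":-0.07},{"dx":10,"dy":180,"twist":-0.14},{"dx":10,"dy":235,"twist":-0.14},{"dx":10,"dy":235,"twist":-0.14}]' | python3 nudge.py 0 && python3 - <<'E'
from h import *
for n in ("wrist","top"):
  c=ctrl.capture(n)
  for nm,lo,hi,z in (("red",(0,150,60),(8,255,255),188),("green",(50,80,30),(85,255,255),186)):
    for ce,a,p in blobs(c,lo,hi,30): 
        m,e,t=axis(c,p,z); print(n,nm,ce.round(1),a,m.round(1),e.round(1),round(t,3))
print(togo((430,5,330),1.6))
E
```

```text
(array([ 65. , 232.4,   0.5]), np.float64(-0.139))
time: 12.42
eef_pos: [485.6, 3.7, 329.9]
orientation: [-0.001, -0.017, 1.0, 0.0]
wrist_force: [-0.7, -0.8, 0.2]
finger_gap: 0.207
finger_force: 0.0
wrist red [323.3 184. ] 980 [474.8   6. ] [49.2 19.6] 1.606
wrist green [246.6 198.4] 402 [492.6 -71.1] [20.6 19.8] 2.171
wrist green [386.7 197.1] 753 [486.5  70.7] [39.7 20.1] 1.601
top green [ 41.4 128.2] 888 [722.3 763.7] [98.4 60.7] 1.562
(array([55.1,  5.8, -0. ]), np.float64(0.001))
```

```bash
echo '[{"dx":4,"dy":2,"dz":50},{"dx":4,"dy":2,"dz":90},{"dx":4,"dy":2,"dz":110},{"dx":4,"dy":2,"dz":115},{"dx":4,"dy":2,"dz":117},{"dx":4,"dy":2,"dz":117}]' | python3 nudge.py 0 && echo '[{"dz":2},{"dz":4},{"dz":4}]' | python3 nudge.py | grep -E "eef|wrist" && echo '[{"dz":2},{"dz":3},{"dz":4},{"dz":4}]' | python3 nudge.py | grep -E "eef|wrist"
```

```text
time: 13.28
eef_pos: [481.0, 2.5, 214.1]
orientation: [0.001, -0.014, 1.0, -0.0]
wrist_force: [-0.3, -0.3, 0.1]
finger_gap: 0.004
finger_force: 0.0
eef_pos: [480.8, 3.0, 209.7]
wrist_force: [2.2, -0.9, 3.3]
eef_pos: [480.5, 3.0, 205.4]
wrist_force: [2.2, -0.1, 3.4]
```

```bash
echo '[{"dz":1},{"dz":2},{"dz":2}]' | python3 nudge.py | grep -E "eef|wrist"; echo '[{"dz":1},{"dz":2},{"dz":2}]' | python3 nudge.py | grep -E "eef|wrist"
```

```text
eef_pos: [480.6, 2.9, 203.7]
wrist_force: [1.4, 0.1, 5.9]
eef_pos: [480.7, 2.9, 202.2]
wrist_force: [-1.5, -0.4, 11.5]
```

```bash
echo '[{"dz":-2},{"dx":-1,"dz":-8},{"dx":-3,"dz":-15},{"dx":-5,"dz":-23},{"dx":-8,"dz":-31},{"dx":-14,"dz":-45},{"dx":-22,"dz":-59},{"dx":-31,"dz":-72}]' | python3 nudge.py | grep -E "eef|wrist"; python3 - <<'E'
from h import *
c=ctrl.capture("top")
for nm,lo,hi,z in (("red",(0,150,60),(8,255,255),188),("green",(50,80,30),(85,255,255),186)):
    for ce,a,p in blobs(c,lo,hi,10): print(nm,ce.round(1),a)
for f in (0,.3,.45,.5):
    o=np.array([-140*np.cos(f)+31*np.sin(f),-75,140*np.sin(f)+31*np.cos(f)]); y=.032
    print(f,proj(c,(631+o[0]*np.cos(y)-o[1]*np.sin(y),10.5+o[0]*np.sin(y)+o[1]*np.cos(y),155+o[2])))
E
```

```text
eef_pos: [512.0, 3.9, 274.7]
wrist_force: [0.3, -0.6, 1.7]
green [ 41.4 128.3] 889
0 [367.66059883 223.63911534]
0.3 [368.98833251 216.57580399]
0.45 [369.56083819 211.05981572]
0.5 [369.73314048 208.94521312]
```

```bash
cat > lid.py <<'E'
from h import *
from scipy.optimize import minimize_scalar
def key(f):
    o=np.array([-140*np.cos(f)+31*np.sin(f),-75,140*np.sin(f)+31*np.cos(f)]); y=.032
    return (631+o[0]*np.cos(y)-o[1]*np.sin(y),10.5+o[0]*np.sin(y)+o[1]*np.cos(y),155+o[2])
if __name__=="__main__":
    c=ctrl.capture("scene")
    for ce,a,p in blobs(c,(50,80,30),(85,255,255),8):
        r=minimize_scalar(lambda f:np.sum((proj(c,key(f))-ce)**2),bounds=(-.1,1.7),method="bounded")
        if r.fun<150: print("key",ce.round(1),a,"lid angle",round(r.x,3),"err px",round(r.fun**.5,1))
E
python3 lid.py
```

```text
key [274.2 141.5] 97 lid angle 0.479 err px 1.3
```

```bash
echo '[{"dx":-5,"dz":-6},{"dx":-10,"dz":-12},{"dx":-22,"dz":-23},{"dx":-34,"dz":-33},{"dx":-48,"dz":-42},{"dx":-62,"dz":-49},{"dx":-77,"dz":-55},{"dx":-93,"dz":-59}]' | python3 nudge.py | grep -E "eef|wrist"; python3 lid.py; echo '[{"dx":-10,"dz":-2},{"dx":-20,"dz":-3},{"dx":-30,"dz":-3},{"dx":-40,"dz":-3},{"dx":-48,"dz":-3},{"dx":-56,"dz":-2},{"dx":-64,"dz":-1},{"dx":-72}]' | python3 nudge.py | grep -E "eef|wrist"; python3 lid.py
```

```text
eef_pos: [605.4, 6.5, 333.1]
wrist_force: [0.2, -0.5, 4.9]
key [260.8 139.6] 141 lid angle 1.199 err px 0.6
eef_pos: [677.0, 8.6, 332.3]
wrist_force: [0.9, 0.2, 0.9]
key [250.7 155.9] 134 lid angle 1.604 err px 1.2
```

```bash
echo '[{"dx":-12},{"dx":-12,"dz":-40},{"dx":-10,"dz":-90},{"dx":-5,"dy":30,"dz":-100},{"dx":20,"dy":80,"dz":-100},{"dx":50,"dy":130,"dz":-100},{"dx":80,"dy":180,"dz":-100},{"dx":110,"dy":230,"dz":-100}]' | python3 nudge.py 0.9 | grep -E "eef|wrist"; echo '[{"dx":40,"dy":50},{"dx":90,"dy":90,"dz":50},{"dx":90,"dy":90,"dz":90},{"dx":90,"dy":90,"dz":90}]' | python3 nudge.py | grep -E "eef|wrist"; python3 lid.py
cat > corn.py <<'E'
from h import *
def corns(n,z=40):
    c=ctrl.capture(n); out=[]
    for ce,a,p in blobs(c,(15,120,60),(34,255,255),60):
        h=cv2.convexHull(np.array([ray(c,*q,z)[:2] for q in p],np.float32)); r=cv2.minAreaRect(h); m,e,t=axis(c,p,z)
        out.append((ce.round(),a,m.round(1),e.round(1),round(t%np.pi,2),np.round(r[0],1),np.round(r[1],1)))
    return out
if __name__=="__main__":
    for n in ("wrist","top"):
        for o in corns(n): print(n,*o)
    print(tool()[0],ctrl.read_state()["qpos"].round(2))
E
python3 corn.py; python3 -c "
from h import *
cv2.imwrite('pics/w5.png',ctrl.capture('wrist')['color'])"
```

```text
eef_pos: [558.5, 236.7, 432.3]
wrist_force: [0.8, 0.0, 0.8]
eef_pos: [465.7, 322.7, 339.7]
wrist_force: [0.2, -0.3, 1.2]
key [250.9 155.9] 139 lid angle 1.602 err px 1.0
wrist [163. 104.] 385 [378.8  94. ] [59.  19.6] 1.46 [378.8  97.8] [65.4 23. ]
wrist [287. 169.] 859 [468.1 271.5] [50.1 39.5] 1.91 [468.1 271.6] [40.1 51.9]
wrist [355. 169.] 870 [464.2 374.8] [49.5 40.2] 1.57 [464.2 374.9] [50.7 40.8]
wrist [282. 230.] 808 [566.3 263.6] [49.4 43.4] 1.16 [566.3 264. ] [50.2 44.4]
wrist [342. 239.] 754 [577.6 360.8] [51.4 40.4] 0.48 [577.2 360.2] [56.2 40.8]
wrist [134. 319.] 266 [735.2   9. ] [114.6  17.4] 2.95 [730.5  13.1] [ 22.7 115.5]
wrist [507. 319.] 278 [715.6 650.9] [114.5  17.4] 0.26 [711.7 646.4] [115.6  23.4]
top [ 58. 133.] 129 [744.8 813.9] [103.6  53.7] 2.17 [753.7 846.5] [ 64.8 103.7]
top [213. 192.] 255 [581.8 358.3] [51.1 40.7] 0.77 [582.1 358.1] [54.6 40.8]
top [246. 196.] 256 [572.3 262.6] [50.9 40.7] 1.27 [572.2 262.4] [53.9 40.5]
top [242. 231.] 255 [470.8 271.6] [50.8 39.8] 1.82 [470.4 271.9] [40.1 51.9]
top [  2. 280.] 207 [323.3 944.8] [139.5  14.5] 0.03 [325.6 942.5] [156.2  17.2]
[468.47377379 322.41512585 345.02270912] [ 0.54  0.28  1.27 -0.    1.58 -1.06]
```

View pics/w5.png

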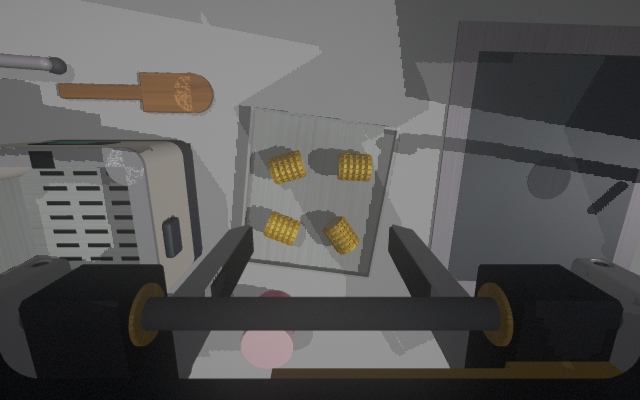

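Four corn pieces, at (287,167), (355,167), (282,228) and (342,236) in the wrist view; the lid is open and the steam tray is visible at the left. Picking piece A first.

```bash
python3 - <<'E'
from h import *
print(togo((469,271.5,36),.32))
E
```

```text
(array([  1.9, -51.4, 308.8]), np.float64(1.279))
```

```bash
echo '[{"dy":-10,"dz":30,"twist":0.18},{"dy":-20,"dz":60,"twist":0.36},{"dx":1,"dy":-30,"dz":100,"twist":0.54},{"dx":2,"dy":-40,"dz":140,"twist":0.72},{"dx":2,"dy":-51,"dz":180,"twist":0.9},{"dx":2,"dy":-51,"dz":210,"twist":1.08},{"dx":2,"dy":-51,"dz":240,"twist":1.26},{"dx":2,"dy":-51,"dz":270,"twist":1.28}]' | python3 nudge.py 0.75 | grep -E "eef|wrist"; python3 -c "
from h import *
print(togo((469,271.5,35),.32))"
```

```text
eef_pos: [468.7, 271.6, 73.1]
wrist_force: [-0.4, 0.5, -0.4]
(array([-0.2,  0.1, 38.1]), np.float64(-0.004))
```

```bash
echo '[{"dz":20},{"dz":34},{"dz":38},{"dz":38}]' | python3 nudge.py | grep -E "eef|wrist"; echo '[{},{},{},{},{}]' | python3 nudge.py 0.3 | grep -E "eef|wrist|fing"; echo '[{"dz":-50},{"dz":-110},{"dz":-170},{"dz":-195},{"dz":-195}]' | python3 nudge.py | grep -E "eef|wrist|fing";  python3 -c "
from h import *
print(togo((552,-37,231),1.6))"
```

```text
eef_pos: [467.3, 271.7, 35.1]
wrist_force: [-1.0, 0.3, 0.2]
eef_pos: [467.0, 271.8, 34.8]
wrist_force: [0.1, 0.2, 3.8]
finger_gap: 0.443
finger_force: 30.0
eef_pos: [467.0, 271.8, 230.6]
wrist_force: [-0.3, 0.4, -1.3]
finger_gap: 0.449
finger_force: 30.0
(array([-319.9,  -16.5,   -0.6]), np.float64(-1.28))
```

```bash
echo '[{"dx":-40,"dy":-2,"twist":-0.16},{"dx":-80,"dy":-4,"twist":-0.34},{"dx":-130,"dy":-6,"twist":-0.52},{"dx":-180,"dy":-9,"twist":-0.7},{"dx":-230,"dy":-12,"twist":-0.88},{"dx":-280,"dy":-14,"twist":-1.06},{"dx":-320,"dy":-16,"twist":-1.24},{"dx":-320,"dy":-16,"twist":-1.28}]' | python3 nudge.py | grep -E "eef|wrist"; python3 -c "
from h import *
print(togo((552,-37,121.5),1.6))"
```

```text
eef_pos: [551.9, -39.5, 226.7]
wrist_force: [-0.1, 0.4, -1.5]
(array([ -0.6,   2.5, 105.2]), np.float64(0.001))
```

```bash
echo '[{"dy":2,"dz":40},{"dy":2,"dz":75},{"dy":2,"dz":98},{"dy":2,"dz":105},{"dy":2,"dz":107},{"dy":2,"dz":107}]' | python3 nudge.py | grep -E "eef|wrist"; echo '[{},{},{}]' | python3 nudge.py 0.62 | grep -E "eef|wrist"; echo '[{"dz":-30},{"dz":-80},{"dz":-110},{"dy":40,"dz":-120},{"dy":100,"dz":-120},{"dy":160,"dz":-120},{"dy":220,"dz":-120},{"dy":250,"dz":-120}]' | python3 nudge.py | grep -E "eef|wrist"; python3 corn.py; python3 -c "
from h import *
for p,y in (((567,263.5,75),-.37),((466,375,75),0)): print(togo(p,y))"
```

```text
eef_pos: [552.4, -35.2, 122.9]
wrist_force: [-0.5, 0.6, -0.5]
eef_pos: [552.3, -35.2, 122.7]
wrist_force: [-0.5, 0.3, 0.4]
eef_pos: [544.3, 217.5, 242.5]
wrist_force: [-0.1, -0.2, -0.0]
wrist [218.  21.] 3238 [374.2 103.9] [85.3 40.1] 1.56 [376.  102.3] [ 42.8 111. ]
wrist [461. 119.] 1645 [466.2 374.3] [51.4 40.3] 1.56 [466.7 373.4] [57.6 40.9]
wrist [ 59. 200.] 3093 [575.9 -99. ] [73.4 63.8] 2.16 [576.1 -98.2] [72.9 72.4]
wrist [357. 203.] 1343 [568.4 262.3] [50.  40.8] 1.13 [568.7 262.5] [52.4 41.4]
wrist [433. 214.] 1336 [579.8 356.6] [53.  40.5] 0.75 [578.1 355.4] [61.8 40.8]
wrist [191. 318.] 265 [734.7  49.1] [92.1 10.7] 3.01 [732.   51.3] [14.1 92. ]
wrist [450. 319.] 260 [726.2 398.2] [87.  10.5] 0.18 [723.6 395.7] [87.7 14.1]
top [ 58. 133.] 131 [745.4 813.7] [103.4  53.8] 2.17 [753.7 846.4] [ 64.8 103.8]
top [352. 201.] 307 [563.  -36.9] [53.9 44.8] 0.16 [563.  -37.1] [53.7 45. ]
top [  4. 281.] 416 [318.4 939.8] [146.7  24.3] 0.08 [325.9 936.7] [156.5  28.6]
top [  2. 349.] 176 [133.2 929.3] [93.3 15.1] 0.03 [129.1 926.5] [94.4 16.9]
[544.32265842 217.32148221 242.24639509] [ 0.32  0.37  1.39  0.    1.38 -1.29]
(array([-24.2,  45.4, 167.3]), np.float64(-1.168))
(array([ 73.1, 160.1, 167.3]), np.float64(-1.538))
```

```bash
echo '[{"dx":-8,"dy":15,"dz":40,"twist":-0.18},{"dx":-16,"dy":30,"dz":80,"twist":-0.36},{"dx":-24,"dy":45,"dz":120,"twist":-0.54},{"dx":-24,"dy":45,"dz":150,"twist":-0.72},{"dx":-24,"dy":45,"dz":166,"twist":-0.9},{"dx":-24,"dy":45,"dz":167,"twist":-1.08},{"dx":-24,"dy":45,"dz":167,"twist":-1.13},{"dx":-24,"dy":45,"dz":167,"twist":-1.13}]' | python3 nudge.py 0.75 | grep -E "eef|wrist"; python3 -c "
from h import *
print(togo((568.3,262.8,35),1.15+1.571))
c=ctrl.capture('wrist'); print(*__import__('corn').corns('wrist'),sep='\n')"
```

```text
eef_pos: [567.8, 259.4, 75.5]
wrist_force: [0.2, 0.2, -1.1]
(array([-3.3,  0.9, 40.5]), np.float64(0.008))
(array([317., 233.]), np.int32(4334), array([570.1, 260.1]), array([52.4, 39.5]), np.float64(1.21), array([570.2, 260.1]), array([58.2, 39.9]))
(array([167., 320.]), np.int32(507), array([696.2, 277.3]), array([49.6, 10.6]), np.float64(1.02), array([693.7, 275. ]), array([49.7, 12.4]))
(array([477., 319.]), np.int32(225), array([490.8, 367.1]), array([43.2,  5.3]), np.float64(1.34), array([491. , 365.8]), array([45.4,  6.4]))
(array([354., 348.]), np.int32(2428), array([581.7, 354. ]), array([49.6, 31.4]), np.float64(2.95), array([580.7, 355.9]), array([34.2, 56.5]))
```

```bash
echo '[{"dx":-2,"dy":1,"dz":20},{"dx":-2,"dy":1,"dz":34},{"dx":-2,"dy":1,"dz":40},{"dx":-2,"dy":1,"dz":40}]' | python3 nudge.py | grep -E "eef|wrist"; echo '[{},{},{},{},{}]' | python3 nudge.py 0.3 | grep -E "eef|wrist|fing"; echo '[{"dz":-50},{"dz":-110},{"dz":-170},{"dz":-195},{"dz":-195}]' | python3 nudge.py | grep -E "eef|wrist|fing";  python3 -c "
from h import *
print(togo((549,53,231),1.6))"
```

```text
eef_pos: [567.2, 262.6, 34.8]
wrist_force: [1.0, -0.6, 0.2]
eef_pos: [567.7, 262.7, 35.8]
wrist_force: [-0.1, -1.4, 4.4]
finger_gap: 0.447
finger_force: 30.0
eef_pos: [567.8, 262.9, 231.8]
wrist_force: [0.5, -0.2, -0.4]
finger_gap: 0.443
finger_force: 30.0
(array([199.9, -66.8,   0.6]), np.float64(1.13))
```

```bash
echo '[{"dx":35,"dy":-12,"twist":0.18},{"dx":75,"dy":-25,"twist":0.36},{"dx":115,"dy":-38,"twist":0.54},{"dx":150,"dy":-50,"twist":0.72},{"dx":185,"dy":-62,"twist":0.9},{"dx":200,"dy":-67,"twist":1.08},{"dx":200,"dy":-67,"twist":1.13},{"dx":200,"dy":-67,"twist":1.13}]' | python3 nudge.py | grep -E "eef|wrist"; python3 -c "
from h import *
print(togo((549,53,121.5),1.6))"
```

```text
eef_pos: [548.3, 52.4, 228.5]
wrist_force: [0.6, -0.4, 0.1]
(array([ -1.1,   0.6, 107. ]), np.float64(0.0))
```

```bash
echo '[{"dz":40},{"dz":75},{"dz":98},{"dz":105},{"dz":108},{"dz":108}]' | python3 nudge.py | grep -E "eef|wrist"; echo '[{},{},{}]' | python3 nudge.py 0.62 | grep -E "eef|wrist"; echo '[{"dz":-30},{"dz":-80},{"dz":-110},{"dy":40,"dz":-120,"twist":0.1},{"dx":20,"dy":100,"dz":-120,"twist":0.28},{"dx":40,"dy":160,"dz":-120,"twist":0.46},{"dx":60,"dy":220,"dz":-120,"twist":0.64},{"dx":60,"dy":280,"dz":-120,"twist":0.82}]' | python3 nudge.py | grep -E "eef|wrist"; python3 corn.py|grep -v "top \[ *[0-9][0-9]\?\. "; python3 -c "
from h import *
print(togo((466.5,374.5,75),0))"
```

```text
eef_pos: [549.1, 52.6, 123.0]
wrist_force: [-0.1, -0.2, -0.4]
eef_pos: [548.9, 52.6, 122.7]
wrist_force: [0.0, 0.6, 0.3]
eef_pos: [481.8, 315.3, 243.1]
wrist_force: [1.3, -0.1, 1.0]
wrist [348. 136.] 1533 [464.6 375.2] [49.4 40.1] 1.54 [464.8 375. ] [50.5 40.7]
wrist [402. 212.] 1354 [577.3 361.6] [51.7 41.2] 0.5 [576.9 361.1] [56.6 41.7]
wrist [147. 234.] 698 [379.3 113. ] [75.3 25. ] 1.68 [378.  109.8] [32.  74.1]
wrist [106. 271.] 65 [373.6  34.9] [29.5  6.8] 1.7 [373.6  33.6] [ 8.8 26.5]
wrist [196. 315.] 791 [496.8  68.9] [103.8  25.2] 2.16 [498.3  70.9] [29.6 98.4]
wrist [452. 320.] 119 [740.7 312.5] [59.6  5.2] 2.54 [737.1 314.8] [ 6.  64.3]
wrist [478. 368.] 875 [829.  290.5] [121.6  23. ] 0.82 [828.8 287.2] [142.1  25.5]
wrist [245. 371.] 130 [604.2  49.6] [42.2 12.2] 0.8 [605.9  47.6] [42.3 14.8]
wrist [288. 372.] 184 [646.7  92.4] [44.6 13.6] 0.77 [647.1  89.7] [49.3 13.7]
wrist [346. 372.] 164 [703.8 152.2] [43.8 12.7] 0.76 [704.5 149.5] [48.4 13.7]
wrist [404. 371.] 144 [760.6 212.1] [42.9 12.4] 0.76 [761.9 210.3] [48.9 15.4]
top [213. 192.] 255 [581.8 358.3] [51.1 40.7] 0.78 [582.1 358.1] [54.6 40.8]
top [352. 201.] 313 [562.6 -37. ] [54.9 44.5] 0.15 [563.  -37.1] [53.7 45. ]
top [319. 201.] 296 [559.8  56.7] [53.6 43.7] 0.04 [558.7  57.2] [53.8 42.4]
[481.22714716 317.867284   242.31676146] [ 0.52  0.35  1.42  0.    1.37 -0.29]
(array([ 49.7,  30.7, 167.4]), np.float64(0.808))
```

```bash
echo '[{"dx":20,"dy":12,"dz":40,"twist":0.18},{"dx":40,"dy":24,"dz":80,"twist":0.36},{"dx":50,"dy":31,"dz":120,"twist":0.54},{"dx":50,"dy":31,"dz":150,"twist":0.72},{"dx":50,"dy":31,"dz":167,"twist":0.81},{"dx":50,"dy":31,"dz":167,"twist":0.81}]' | python3 nudge.py 0.75 | grep -E "eef|wrist"; python3 -c "
from h import *
print(togo((466,374.5,35),0))"
```

```text
eef_pos: [467.5, 369.8, 74.5]
wrist_force: [0.5, 0.5, 0.7]
(array([ 4.8, -1.4, 39.5]), np.float64(0.003))
```

```bash
echo '[{"dx":3,"dy":-1,"dz":20},{"dx":3,"dy":-1,"dz":34},{"dx":3,"dy":-1,"dz":40},{"dx":3,"dy":-1,"dz":40}]' | python3 nudge.py | grep -E "eef|wrist"; echo '[{},{},{},{},{}]' | python3 nudge.py 0.3 | grep -E "eef|wrist|fing"; echo '[{"dz":-50},{"dz":-110},{"dz":-170},{"dz":-195},{"dz":-195}]' | python3 nudge.py | grep -E "eef|wrist|fing";  python3 -c "
from h import *
print(togo((494,-39,231),1.6))"
```

```text
eef_pos: [466.6, 373.4, 35.1]
wrist_force: [-0.4, 0.1, -0.1]
eef_pos: [466.8, 373.6, 35.7]
wrist_force: [-0.2, -0.9, 3.1]
finger_gap: 0.442
finger_force: 29.9
eef_pos: [467.1, 373.8, 231.9]
wrist_force: [0.5, 0.0, -0.5]
finger_gap: 0.439
finger_force: 29.9
(array([-4.129e+02,  2.620e+01,  2.000e-01]), np.float64(1.543))
```

```bash
echo '[{"dx":-50,"dy":3,"twist":-0.18},{"dx":-105,"dy":6,"twist":-0.36},{"dx":-160,"dy":10,"twist":-0.54},{"dx":-215,"dy":14,"twist":-0.72},{"dx":-270,"dy":18,"twist":-0.9},{"dx":-320,"dy":21,"twist":-1.08},{"dx":-370,"dy":24,"twist":-1.26},{"dx":-413,"dy":26,"twist":-1.44}]' | python3 nudge.py | grep -E "eef|wrist"; echo '[{"twist":-0.16},{"twist":-0.16}]' | python3 nudge.py| grep -E "eef|wrist"; python3 -c "
from h import *
print(togo((494,-39,121.5),1.6))"
```

```text
eef_pos: [492.7, -39.8, 228.5]
wrist_force: [-0.4, -0.2, -1.0]
eef_pos: [492.9, -38.3, 228.8]
wrist_force: [0.0, 0.4, -0.6]
(array([ -1.4,  -0.7, 107.2]), np.float64(-0.031))
```

```bash
echo '[{"dz":40,"twist":-0.03},{"dz":75,"twist":-0.03},{"dz":98,"twist":-0.03},{"dz":105,"twist":-0.03},{"dz":108,"twist":-0.03},{"dz":108,"twist":-0.03}]' | python3 nudge.py | grep -E "eef|wrist"; echo '[{},{},{}]' | python3 nudge.py 0.62 | grep -E "eef|wrist"; echo '[{"dz":-30},{"dz":-80},{"dz":-110},{"dy":40,"dz":-120,"twist":-0.1},{"dx":-20,"dy":100,"dz":-120,"twist":-0.28},{"dx":-40,"dy":160,"dz":-120,"twist":-0.46},{"dx":-60,"dy":220,"dz":-120,"twist":-0.64},{"dx":-70,"dy":280,"dz":-120,"twist":-0.72}]' | python3 nudge.py | grep -E "eef|wrist"; python3 corn.py|grep -v "top \[ *[0-9][0-9]\?\. "; python3 -c "
from h import *
print(togo((578.5,359.5,75),2.29))"
```

```text
eef_pos: [493.6, -38.0, 123.0]
wrist_force: [0.0, -0.6, 0.2]
eef_pos: [493.5, -38.1, 122.7]
wrist_force: [0.2, -0.5, -0.1]
eef_pos: [555.3, 245.3, 242.4]
wrist_force: [0.9, 0.2, 0.5]
wrist [78.  4.] 268 [590.4 -68.5] [27.5 10.4] 2.25 [592.5 -68.5] [11.1 34.3]
wrist [159.  44.] 3710 [563.8  15.5] [65.9 58.8] 2.98 [564.9  16.3] [68.5 60.1]
wrist [362. 257.] 601 [589.2 350.7] [56.9 20.6] 0.94 [590.1 347.3] [64.6 26.1]
wrist [193. 312.] 305 [800.8 241.7] [107.6  16.6] 0.49 [802.  245.3] [98.2 19.6]
wrist [451. 321.] 231 [573.7 504. ] [81.2  9.6] 0.88 [572.8 501.2] [81.  13.1]
top [352. 201.] 293 [562.5 -37.6] [53.3 43.7] 0.08 [563.  -37.1] [53.7 45. ]
top [319. 201.] 296 [559.8  56.7] [53.6 43.7] 0.04 [558.7  57.2] [53.8 42.4]
top [353. 224.] 295 [496.5 -39.8] [52.5 43.5] 3.06 [496.9 -39.3] [50.5 42. ]
[554.45466974 248.17945438 241.61018538] [ 0.36  0.42  1.33  0.    1.4  -1.97]
(array([-94. ,  64.3, 166.6]), np.float64(0.038))
```

```bash
echo '[{"dx":-45,"dy":32,"dz":40,"twist":0.02},{"dx":-94,"dy":64,"dz":80,"twist":0.04},{"dx":-94,"dy":64,"dz":100,"twist":0.04},{"dx":-94,"dy":64,"dz":100,"twist":0.04}]' | python3 nudge.py 0.78 | grep -E "eef|wrist"; python3 corn.py|grep -E "wrist \[3"; python3 -c "
from h import *
print(togo((578.5,359.5,35),2.29))"
```

```text
eef_pos: [579.2, 353.8, 140.0]
wrist_force: [-0.2, 0.5, 0.6]
wrist [324. 209.] 2582 [579.4 358.1] [51.1 40.1] 0.63 [579.5 358.2] [55.3 40.6]
(array([ -2.3,   5.9, 108.8]), np.float64(-0.01))
```

```bash
echo '[{"dx":-2,"dy":3,"dz":50,"twist":0.03},{"dx":-2,"dy":4,"dz":90,"twist":0.04},{"dx":-2,"dy":4,"dz":105,"twist":0.04},{"dx":-2,"dy":4,"dz":109,"twist":0.04},{"dx":-2,"dy":4,"dz":109,"twist":0.04}]' | python3 nudge.py | grep -E "eef|wrist"; echo '[{},{},{},{},{}]' | python3 nudge.py 0.3 | grep -E "eef|wrist|fing"; echo '[{"dz":-50},{"dz":-110},{"dz":-170},{"dz":-195},{"dz":-195}]' | python3 nudge.py | grep -E "eef|wrist|fing";  python3 -c "
from h import *
print(togo((491,51,231),1.6))"
```

```text
eef_pos: [579.8, 358.7, 35.4]
wrist_force: [0.1, -0.2, -0.4]
eef_pos: [579.0, 358.6, 33.7]
wrist_force: [-0.1, -1.0, 2.6]
finger_gap: 0.446
finger_force: 29.6
eef_pos: [579.3, 358.8, 230.1]
wrist_force: [0.2, 0.4, -1.0]
finger_gap: 0.446
finger_force: 29.6
(array([ 260.4, -186.4,   -1.6]), np.float64(0.641))
```

```bash
echo '[{"dx":40,"dy":-29,"twist":0.1},{"dx":85,"dy":-60,"twist":0.2},{"dx":130,"dy":-93,"twist":0.32},{"dx":175,"dy":-125,"twist":0.44},{"dx":220,"dy":-157,"twist":0.56},{"dx":260,"dy":-186,"twist":0.64},{"dx":260,"dy":-186,"twist":0.64}]' | python3 nudge.py | grep -E "eef|wrist"; python3 -c "
from h import *
print(togo((491,51,121.5),1.6))"
```

```text
eef_pos: [489.5, 49.1, 226.8]
wrist_force: [-0.0, 0.3, -1.1]
(array([ -1.8,   1.9, 105.3]), np.float64(-0.003))
```

```bash
echo '[{"dy":1,"dz":40},{"dy":1,"dz":75},{"dy":1,"dz":98},{"dy":1,"dz":104},{"dy":1,"dz":107},{"dy":1,"dz":107}]' | python3 nudge.py | grep -E "eef|wrist"; echo '[{},{},{}]' | python3 nudge.py 0.62 | grep -E "eef|wrist"; echo '[{"dz":-30},{"dz":-80},{"dy":20,"dz":-130},{"dy":70,"dz":-180},{"dy":120,"dz":-230},{"dy":160,"dz":-280},{"dy":200,"dz":-300},{"dy":200,"dz":-300}]' | python3 nudge.py 0 | grep -E "eef|wrist"; python3 corn.py|grep -E "top \[ *[0-9]{3}"; python3 lid.py; python3 -c "
from h import *
print(togo((690,12,420),1.6))"
```

```text
eef_pos: [490.9, 52.5, 121.9]
wrist_force: [-0.2, 0.2, -1.1]
eef_pos: [490.7, 52.3, 121.7]
wrist_force: [-0.6, 0.2, 0.1]
eef_pos: [484.3, 254.8, 423.4]
wrist_force: [0.5, -0.6, -0.5]
top [352. 201.] 313 [562.6 -37. ] [54.9 44.5] 0.15 [563.  -37.1] [53.7 45. ]
top [319. 212.] 599 [528.4  56.3] [120.2  43.8] 0.01 [527.8  56.7] [115.5  42.4]
top [352. 224.] 302 [496.8 -39.3] [52.9 44.5] 3.14 [496.9 -39.3] [50.6 42. ]
key [250.8 155.9] 139 lid angle 1.603 err px 1.1
(array([-198.2, -245.6,    0.4]), np.float64(0.0))
```

All four pieces are in the steam tray. Now go behind the open lid.

```bash
echo '[{"dx":-38,"dy":-30},{"dx":-80,"dy":-65},{"dx":-120,"dy":-105},{"dx":-160,"dy":-150},{"dx":-190,"dy":-195},{"dx":-203,"dy":-235},{"dx":-205,"dy":-245},{"dx":-205,"dy":-245}]' | python3 nudge.py | grep -E "eef|wrist";  echo '[{"dz":30},{"dz":70},{"dz":105},{"dz":122},{"dz":122}]' | python3 nudge.py | grep -E "eef|wrist"; python3 -c "
from h import *
print(togo((670,11.7,300.5),1.6),ctrl.read_state()['qpos'].round(2))"
```

```text
eef_pos: [696.7, 12.6, 421.1]
wrist_force: [-0.3, 0.0, 0.2]
eef_pos: [696.5, 14.2, 299.5]
wrist_force: [-0.6, -0.7, 0.8]
(array([26.6, -1.7, -1. ]), np.float64(0.002)) [-0.03  0.62  0.9   0.    1.62 -1.63]
```

```bash
echo '[{"dx":12,"dy":-2},{"dx":22,"dy":-2},{"dx":32,"dy":-2},{"dx":42,"dy":-2},{"dx":54,"dy":-2,"dz":-1},{"dx":66,"dy":-2,"dz":-1},{"dx":78,"dy":-2},{"dx":78,"dy":-2}]' | python3 nudge.py | grep -E "eef|wrist"; python3 lid.py
```

```text
eef_pos: [619.1, 9.4, 301.7]
wrist_force: [2.2, 1.3, -0.2]
key [260.5 140. ] 138 lid angle 1.212 err px 0.7
```

```bash
echo '[{"dx":12,"dz":3},{"dx":24,"dz":7},{"dx":35,"dz":12},{"dx":46,"dz":18},{"dx":56,"dz":25},{"dx":66,"dz":33},{"dx":74,"dz":43},{"dx":74,"dz":43}]' | python3 nudge.py | grep -E "eef|wrist"; python3 lid.py
```

```text
eef_pos: [545.4, 7.0, 257.1]
wrist_force: [0.8, 0.0, 2.3]
key [274.  141.5] 93 lid angle 0.478 err px 1.4
```

```bash
echo '[{"dx":8,"dz":10},{"dx":14,"dz":20},{"dx":17,"dz":26},{"dx":19,"dz":32},{"dx":22,"dz":38},{"dx":24,"dz":43},{"dx":24,"dz":43}]' | python3 nudge.py | grep -E "eef|wrist"; python3 lid.py;  echo '[{"dx":1,"dz":3},{"dx":1,"dz":5},{"dx":2,"dz":7},{"dx":2,"dz":8},{"dx":2,"dz":9},{"dx":2,"dz":9}]' | python3 nudge.py | grep -E "eef|wrist"; python3 lid.py
```

```text
eef_pos: [521.0, 6.2, 213.2]
wrist_force: [1.6, 1.5, 3.3]
key [278.6 155.2] 61 lid angle 0.063 err px 1.2
eef_pos: [518.7, 6.1, 204.2]
wrist_force: [-1.7, 0.5, 4.0]
key [279.  158.6] 56 lid angle -0.014 err px 1.3
```

```bash
echo '[{"dz":1},{"dz":2},{"dz":2}]' | python3 nudge.py | grep -E "eef|wrist";  echo '[{"dz":1},{"dz":2},{"dz":2}]' | python3 nudge.py | grep -E "eef|wrist"; python3 lid.py
```

```text
eef_pos: [518.9, 6.1, 202.4]
wrist_force: [-4.8, -0.5, 4.2]
eef_pos: [518.9, 6.1, 201.3]
wrist_force: [-9.7, -0.1, 13.6]
key [279.2 159.6] 53 lid angle -0.037 err px 1.2
```

```bash
echo '[{"dz":-1},{"dz":-3},{"dz":-5},{"dz":-6},{"dz":-8},{"dz":-8}]' | python3 nudge.py | grep -E "eef|wrist"; python3 lid.py
```

```text
eef_pos: [519.1, 6.2, 208.6]
wrist_force: [0.7, -0.1, 0.1]
key [279.1 158.9] 59 lid angle -0.021 err px 1.2
```

The lid holds with no force, so it is latched. Now the cook key.

```bash
echo '[{"dz":-20},{"dy":-20,"dz":-25},{"dx":22,"dy":-76,"dz":-25},{"dx":22,"dy":-76,"dz":-25},{"dx":22,"dy":-76,"dz":-25}]' | python3 nudge.py | grep -E "eef|wrist"; python3 -c "
from h import *
print(togo((493.3,-70.8,211),1.6))
c=ctrl.capture('wrist')
for ce,a,p in blobs(c,(50,80,30),(85,255,255),30): print(ce,a,axis(c,p,186))"
```

```text
eef_pos: [499.4, -70.3, 233.5]
wrist_force: [-0.2, 0.6, -0.1]
(array([ 6.1, -0.3, 22.5]), np.float64(0.0))
[319.39067055 214.40962099] 686 (array([491.15814205, -71.4703665 ]), array([21.06523761, 16.36179445]), np.float64(1.654410830176468))
[520.43520942 213.94633508] 1528 (array([486.72085652,  68.96912179]), array([39.58902692, 19.72434308]), np.float64(1.6015140023606977))
```

```bash
echo '[{"dx":6,"dz":12},{"dx":6,"dz":20},{"dx":6,"dz":23},{"dx":6,"dz":25},{"dx":6,"dz":27},{"dx":6,"dz":28},{"dx":6,"dz":28}]' | python3 nudge.py | grep -E "eef|wrist"; echo '[{"dz":1},{"dz":2},{"dz":2}]' | python3 nudge.py | grep -E "eef|wrist"
```

```text
eef_pos: [493.4, -70.6, 205.6]
wrist_force: [-1.0, 1.9, 2.4]
eef_pos: [493.2, -70.7, 203.7]
wrist_force: [-3.7, 0.8, 7.0]
```

```bash
echo '[{"dz":1},{"dz":2},{"dz":2}]' | python3 nudge.py | grep -E "eef|wrist"
```

```text
eef_pos: [493.1, -70.7, 202.3]
wrist_force: [-8.7, 2.7, 14.5]
```

```bash
echo '[{},{},{"dz":-3},{"dz":-8},{"dz":-40},{"dx":20,"dz":-100},{"dx":40,"dy":40,"dz":-150},{"dx":40,"dy":100,"dz":-200}]' | python3 nudge.py | grep -E "eef|wrist"; echo '[{"dy":50},{"dy":100,"dz":-40},{"dy":150,"dz":-40},{"dy":200,"dz":-40},{"dy":200,"dz":-40}]' | python3 nudge.py | grep -E "eef|wrist"; python3 lid.py; python3 - <<'E'
from h import *
cv2.imwrite("pics/s9.png",ctrl.capture("scene")["color"])
E
```

```text
eef_pos: [450.3, 12.8, 390.3]
wrist_force: [0.9, 0.4, 0.4]
eef_pos: [444.9, 214.8, 427.5]
wrist_force: [-0.0, -0.6, -0.0]
key [279.3 158.8] 56 lid angle -0.021 err px 1.0
```

View pics/s9.png

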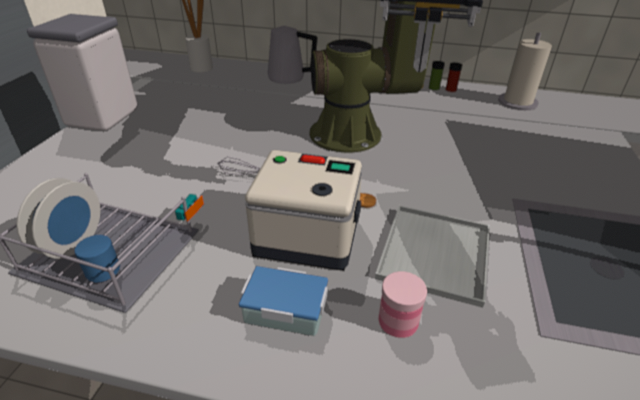

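The picture shows the lid shut, the prep tray empty at (435,255), the timer on the post at (190,208), and everything else untouched. Handing in.

```bash
python3 -c "
from rig import ctrl
print(ctrl.read_state()['time'], ctrl.sign_off())"
```

```text
the job is handed in; nothing more can be done
54.525 None
```

The job is handed in at 54.5 s of the 210 s allowed: all four corn pieces are in the steam tray, the lid was steadied open and latched shut, the cook key was then pressed to its stop, and the timer hangs upright on the free front post. The sign-off gave no verdict.

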